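# Pack a plaster jaw: separator sheet, then snap the lid home

### The job

Finish packing the plaster jaw in the grey case on the sloping stand: lay the white separator sheet flat on the ledges inside the case, over the jaw, then put the lid on the case and press it down until both of its ends are under their spring clips and fully home on the rim. Press firmly but do not ram it, and leave the cup, the bottle and the loose plaster jaw alone.

Things in the scene. Friction and masses are not known exactly. Their poses are not given: they have to be found in the camera images.
- case: Open grey case fixed on a stand, its mouth sloping 28 degrees towards the robot. Origin: centre of its underside; x = up the slope, y = along its long side, z = out of the mouth, square to the rim. Outside 102 (x) by 134 (y) mm, walls 5. A plaster jaw in the bottom stays below z = 30. Inside, two ledges 10 mm wide at the +y and -y ends have their tops at z = 32 mm. Rim at z = 60 mm.
- case_rim (a point): Centre of the case's mouth, level with the rim (z = 60 mm in the case), same axes as the case. Four corner guides stand round the rim up to 28 mm above it: their inner faces leave 104 (x) by 136 (y) mm for the lid and flare outwards above 17 mm.
- case_clip1 (a point): Tip of the spring clip at the +y end, 63 mm from the middle, 9 mm above the rim: a 30 mm wide steel tongue that slopes inwards and down to a round nose, up to 20 mm above the rim. A lid laid in the guides rests on both tongues about 15 mm above the rim; 10 to 15 N on one end pushes it past the nose, which springs over the lid's top edge.
- case_clip2 (a point): Tip of the same spring clip at the -y end, 63 mm from the middle, 9 mm above the rim.
- sheet: White stiff separator sheet, 86 (x) by 118 (y) by 5 mm thick, 60 g, lying flat on the bench; origin: centre of its underside, z up. An upright grip tab, 12 (x) by 36 (y) mm, stands in its middle from z = 5 to z = 21 mm. On the ledges its origin is at z = 32 mm in the case's frame.
- lid: Flat grey lid, 100 (x) by 132 (y) by 6 mm thick, about 160 g, lying on the bench; origin: centre of its underside, z up. A bar handle, 14 (x) by 44 (y) mm, stands in its middle from z = 6 to z = 32 mm. Fully home, its origin is at z = 60 mm in the case's frame. Either way round fits.
- lid_end1 (a point): Centre of the round thumb spot on the lid's top face, 48 mm from its middle towards +y; fully home it is at z = 66 mm in the case's frame.
- lid_end2 (a point): The other thumb spot, 48 mm from the lid's middle towards -y; fully home at z = 66 mm in the case's frame.
- cup: Bystander: black round cup, 72 mm across, 85 mm high; origin at the centre of its underside.
- bottle: Bystander: small white bottle, 40 mm across, 90 mm high; origin at the centre of its underside.
- jaw: Bystander: loose plaster jaw model, 58 by 60 mm, 28 mm high, standing between the robot and the stand; origin at the centre of its underside.
Things that resemble listed ones, but are neither listed nor needed, are in the scene too. Of the things that look like the sheet, the middle-sized one is meant.

How it is judged:
By the outcome, as a careful person would: the job done as asked, in the order asked, and still so for the second after the job is handed in, with the robot touching nothing.
It also fails if it takes over 72 s, if anything falls off the work surface, if the arm or the gripper's body presses on something with over 40 N, if the wrist force passes 120 N, or if a joint passes its speed limit or range.

### The arm

A 7-joint arm with a two-finger parallel gripper is mounted at the origin on the work surface. World frame = base frame: x ahead of the robot, y to its left, z up, the work surface at z = 0. Lengths are in mm, angles in rad, forces in N, time in s.
With the tool pointing down it reaches from about 400 to 875 mm from the base axis. Payload 4.4 kg.
Tool frame: the origin (TCP) lies at the very end of the fingers, on their centre line; the grasp point (between the pads) lies 19 mm behind it; z points along the fingers, y is the direction in which the jaws open and shut (so a half turn about z gives the same grasp; the last joint's range is limited). The gripper opens to 85 mm and grips with 20 to 120 N. Pads are 22 mm wide; open, the fingers measure 114 mm over their backs; the gripper's body (76 mm by 85 mm) begins 54 mm behind the grasp point. The pads swing forward as they close: fully open they stand 13 mm farther back than shut.
Start: joints at [1.242, 0.628, 0.038, 1.517, -0.027, 0.996, -0.02], TCP at [168.888, -627.69, 231.313] pointing down, gripper open.
Joint ranges: [-3.06, 3.06], [-0.37, 2.12], [-1.25, 1.32], [0.18, 2.47], [-1.1, 4.24], [0.23, 1.98], [-2.94, 2.94]. Speed limits (rad/s): [2.57, 2.57, 3.14, 3.14, 3.14, 3.14, 3.14].

### API

Orientations are given as [roll, pitch, yaw] about the fixed x, y, z axes, in that order (R = Rz(yaw) Ry(pitch) Rx(roll)).
In Python, from cell import ctrl gives the robot as it stands.
- The arm moves only by the shell command python3 -m crank 'ROWS' [OPENING]. ROWS is JSON, a list that holds one entry, the list of rows, each a list of 6 numbers: the shift along the tool's x, y, z in units of 30 mm (1.0 is 30 mm), then the turn, a rotation vector about the tool's x, y, z in units of 6 degrees (1.0 is 6 degrees). In form: [[[tx, ty, tz, rx, ry, rz], ...]]. A call has 1 to 12 rows; each row shifts and turns the pose as measured when the row begins, along the tool's axes as they then stand; what a row does not reach is not made up. A row lasts 1/12 s, in which the tool goes at most 41.7 mm and 7.16 degrees, less where a joint would pass 70% of its speed; a pose out of reach is approached as far as the arm can. A call is refused whole if a number of a shift passes 1 or a number of a turn 1, either way. A call with a gripper value outside its range is refused whole. OPENING is the gripper command: -1 is fully open, 1 is shut, values between are in proportion, set as the call begins (- or left out, the last holds). The fingers move at their own pace and stop on an object; the grip force is fixed at half the most. Time passes only in rows, so rows that do not move let the fingers close. It gives the time, the measured TCP pose, the force and the opening at its end, in the units of the state.
- ctrl.read_state(): the state, without advancing time (a new reading comes with each control period).
- ctrl.get_image(name): name is "scene" or "top"; returns a dict with "color" (480x640x3 uint8, red, green, blue), "depth" (480x640 float32, mm along the optical axis (not along the pixel's ray), 0 where there is no reading), "camera_matrix" (3x3 intrinsics, pixels), "R" (3x3) and "t" (3): a world point X has camera coordinates R X + t. Camera axes: x right, y down, z forward; pixel columns grow to the right and rows downward; lengths in mm; the calibration is good to about 2 mm. A picture is of the moment at which its call begins.
- ctrl.finish_job(): hands the job in, once; it reports no verdict.
Trained networks look in a picture, given as the dict that the camera call returned (one of the last four; its "shot" number tells which), for a name from the list of things; names that differ only in an ending like _2 or _b are one class to them, and where a whole thing is asked for, a point or a joint stands for the part that bears it (a point fixed in the world has none). Each returns a list of dicts, best first, with "conf" (0 to 1); they miss things now and then, are a little off and sometimes report something else, mostly with a low value. They report only what shows in the picture. A call takes as long as a camera call. They do not tell look-alikes from the thing itself.
- ctrl.search_frame(query, picture): "extent" ([centre column, centre row, width, height] in pixels, round what is visible of it).
The state is a dict: "clock": time; "qpos": joint angles; "qd": joint speeds; "tau": joint torques, N m; "eef_pos": TCP position; "tool_rot": TCP orientation; "force": force on the tool from outside, world axes, zero at the start; "torque": the same for the moment, N m; "width": finger opening in mm.
Only numpy, scipy, OpenCV 4.12 (cv2) and the standard library are available. Lean on these libraries where they do the work, as an engineer would, in place of code of your own. Each camera call takes 0.05 s, during which the arm holds its last target. There are 200 camera calls.

## Working session

There is one attempt and no reset: what is moved stays moved. The work goes in short steps, Python scripts to look and compute and a shell command to move; the robot and the scene stay as the last step left them, time stands still between calls to the robot, and variables do not carry over. Pictures are saved under pics/ and viewed, about 8 in all and at most 12, crops included, and the job is handed in when it is done.

```bash
ls; mkdir -p pics
cat > h.py <<'E'
import numpy as np, cv2, pickle
from cell import ctrl
from scipy.spatial.transform import Rotation as Ro
def snap(name,tag):
    p=ctrl.get_image(name); cv2.imwrite(f'pics/{tag}.png',p['color'][:,:,::-1]); pickle.dump(p,open(f'{tag}.pkl','wb')); return p
def world(p):
    K=np.array(p['camera_matrix']);d=p['depth'];v,u=np.mgrid[:480,:640]
    c=np.stack([(u-K[0,2])/K[0,0]*d,(v-K[1,2])/K[1,1]*d,d],-1)
    return (c-np.array(p['t']))@np.array(p['R'])   # R^T (c-t)
def pix(p,X):
    c=np.array(p['R'])@np.array(X,float)+p['t'];K=np.array(p['camera_matrix']);return (K@c/c[2])[:2]
E
python3 - <<'E'
from h import *
print(ctrl.read_state())
for n in('scene','top'):
    p=snap(n,n+'0');W=world(p);print(n,'cam at',-np.array(p['R']).T@p['t'],p['camera_matrix'])
    for q in ('case','case_rim','case_clip1','sheet','lid','lid_end1','cup','bottle','jaw'):
        for r in ctrl.search_frame(q,p)[:4]:
            e=r['extent'];x=W[int(min(479,e[1])),int(min(639,e[0]))]
            print(q,np.round(r['conf'],2),np.round(e),np.round(x))
a=cv2.imread('pics/scene0.png');b=cv2.imread('pics/top0.png')
E
```

```text
pics
{'clock': 0.0, 'qpos': array([ 1.24218389,  0.62935082,  0.03840576,  1.51838479, -0.02700092,
        0.99628647, -0.02001095]), 'qd': array([ 0.0014896 ,  0.00136165, -0.0011557 ,  0.00016145, -0.00044606,
        0.00106144, -0.00042523]), 'tau': array([-5.19372134e-04, -5.63407874e+01,  1.22601282e+00, -1.93446797e+01,
        1.10722924e-02,  1.06595099e-02, -9.46355421e-07]), 'eef_pos': array([ 168.75255484, -627.05815383,  230.38001129]), 'tool_rot': array([-3.13968000e+00,  3.79255358e-06,  2.62829886e-01]), 'force': array([ 0.36799221,  0.15585219, -0.3611093 ]), 'torque': array([-0.01807881, -0.03229466, -0.01507837]), 'width': 85.37382120083758}
scene cam at [1471.88534984   54.14818121  695.712685  ] [[530.88686702   0.         315.17827417]
 [  0.         530.88686702 242.90946779]
 [  0.           0.           1.        ]]
case 0.79 [306. 274.  87.  63.] [642. -47. 108.]
case_rim 0.61 [307. 272.  86.  63.] [640. -47. 109.]
case_clip1 0.66 [306. 274.  87.  57.] [642. -49. 108.]
case_clip1 0.19 [479. 281.  74.  34.] [483. 319.  10.]
sheet 0.88 [203. 273.  65.  29.] [
[... 511 characters left out ...]
5 1246.87691933] [[576.18219659   0.         314.5286147 ]
 [  0.         576.18219659 234.73063771]
 [  0.           0.           1.        ]]
case 0.81 [317. 214.  88.  77.] [596. -50.  43.]
case_rim 0.68 [318. 213.  82.  78.] [598. -52.  44.]
case_clip1 0.97 [316. 213.  83.  73.] [598. -50.  47.]
sheet 0.74 [425. 337.  87.  77.] [ 339. -277.   24.]
sheet 0.7 [425. 246.  63.  50.] [ 530. -283.   18.]
lid 0.76 [148. 272.  74.  60.] [478. 307.  30.]
lid 0.7 [319. 214.  84.  76.] [596. -55.  43.]
lid_end1 0.59 [150. 271.  73.  64.] [480. 303.  31.]
cup 0.42 [317. 214.  87.  70.] [596. -50.  43.]
bottle 0.66 [170. 171.  27.  23.] [688. 260.  64.]
jaw 0.86 [320. 300.  34.  37.] [415. -58.  21.]
```

Run:
```python
import cv2,numpy as np
b=cv2.imread('pics/top0.png');a=cv2.imread('pics/scene0.png')
cv2.imwrite('pics/top0c.png',cv2.resize(b[130:430,90:540],None,fx=1.75,fy=1.75,interpolation=2))
cv2.imwrite('pics/scene0c.png',cv2.resize(a[210:380,90:540],None,fx=1.75,fy=1.75,interpolation=2))
```

```text
(no output)
```

View pics/top0c.png

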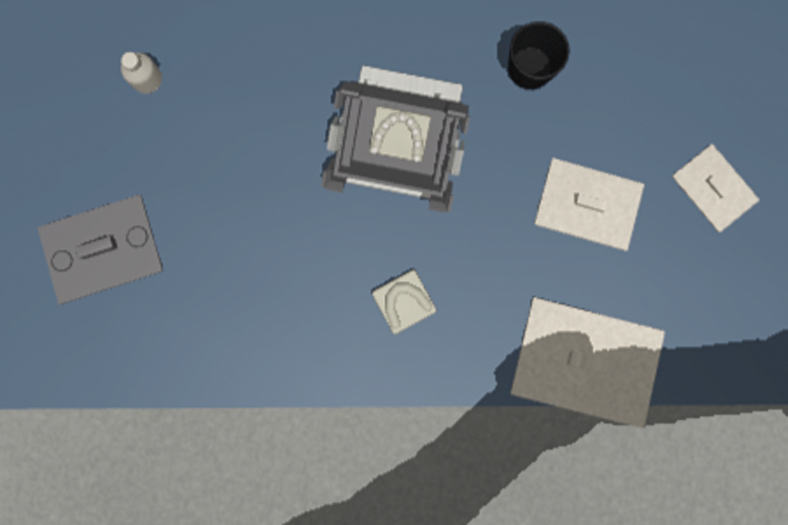

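View pics/scene0c.png

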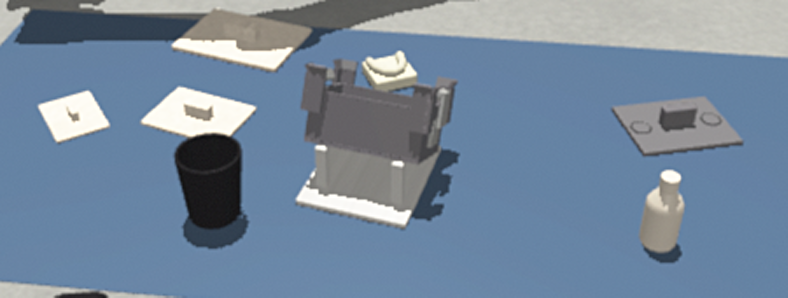

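Top crop: three white sheets – small (crop 715,188), middle (590,204), large (588,360, in the shadow); the middle one at full pixel (425,246) ≈ world (530,-283) fits "middle-sized". Lid at crop (100,250), case at (398,140), loose jaw at (403,300).

```bash
cat > fit.py <<'E'
from h import *
from scipy.optimize import minimize
def rect(W,c,r,lo,hi):
    m=(np.hypot(W[...,0]-c[0],W[...,1]-c[1])<r)&(W[...,2]>lo)&(W[...,2]<hi)
    q=W[m]; (cx,cy),(w,h),a=cv2.minAreaRect(q[:,:2].astype(np.float32))
    if w>h: a+=90; w,h=h,w          # a: direction of short side (local x) 
    return np.round([cx,cy,w,h,a,len(q),np.median(q[:,2])],1)
def caseR(psi): return (Ro.from_euler('z',psi)*Ro.from_euler('y',-np.radians(28))).as_matrix()
if __name__=='__main__':
    p=pickle.load(open('top0.pkl','rb'));W=world(p)
    s=pickle.load(open('scene0.pkl','rb'));S=world(s)
    for n,c in (('sheet',(530,-283)),('lid',(478,307))):
        for nm,Q in(('top',W),('scene',S)):
            print(n,nm,rect(Q,c,100,2.5,10 if n=='lid' else 9),'handle',rect(Q,c,40,14,45))
    # case: rim
    m=(np.hypot(W[...,0]-610,W[...,1]+50)<115)&(W[...,2]>20)
    P=W[m]
    m2=(np.hypot(S[...,0]-610,S[...,1]+50)<115)&(S[...,2]>20)
    P2=S[m2]
    best=None
    for psi in np.radians(np.arange(-25,26,1)):
        h=(P@caseR(psi))[:,2]; k,e=np.histogram(h,np.arange(h.min(),h.max(),2))
        sc=np.sort(k)[-3:].sum()
        if best is None or sc>best[0]: best=(sc,psi,k,e)
    print(best[0],np.degrees(best[1]));print(list(zip(best[2],np.round(best[3]))))
E
python3 fit.py
```

```text
sheet top [ 530.1 -283.2  195.8  196.1  177.3 1994.     4.3] handle [ 531.8 -290.5   13.1   35.7  165.8  102.    19.9]
sheet scene [ 526.1 -284.6  185.5  196.    14.3 1228.     4.8] handle [ 531.6 -291.7   15.7   37.9  161.1   94.    20.1]
lid top [ 475.1  308.   193.6  196.9  149.  2681.     5.1] handle [478.6 315.8  15.   45.5  17.9 172.   30. ]
lid scene [ 477.4  305.1  190.7  195.8   74.  1692.     6.1] handle [479.  314.1  18.2  45.9  17.5 206.   27.6]
764 -11.0
[(np.int64(1), np.float64(-273.0)), (np.int64(0), np.float64(-271.0)), (np.int64(1), np.float64(-269.0)), (np.int64(0), np.float64(-267.0)), (np.int64(1), np.float64(-265.0)), (np.int64(1), np.float64(-263.0)), (np.int64(4), np.float64(-261.0)), (np.int64(14), np.float64(-259.0)), (np.int64(16), np.float64(-257.0)), (np.int64(49), np.float64(-255.0)), (np.int64(155), np.float64(-253.0)), (np.int64(326), np.float64(-251.0)), (np.int64(254), np.float64(-249.0)), (np.int64(134), np.float64(-247.0)), (np.int64(96), np.float64(-245.0)), (np.int64(138), np.float64(-243.0)), (np.int64(183), np.float64(-241.0)), (np.int64(184), 
[... 660 characters left out ...]
t64(-203.0)), (np.int64(51), np.float64(-201.0)), (np.int64(110), np.float64(-199.0)), (np.int64(166), np.float64(-197.0)), (np.int64(175), np.float64(-195.0)), (np.int64(94), np.float64(-193.0)), (np.int64(43), np.float64(-191.0)), (np.int64(20), np.float64(-189.0)), (np.int64(14), np.float64(-187.0)), (np.int64(29), np.float64(-185.0)), (np.int64(34), np.float64(-183.0)), (np.int64(41), np.float64(-181.0)), (np.int64(77), np.float64(-179.0)), (np.int64(89), np.float64(-177.0)), (np.int64(66), np.float64(-175.0)), (np.int64(49), np.float64(-173.0)), (np.int64(56), np.float64(-171.0)), (np.int64(83), np.float64(-169.0)), (np.int64(63), np.float64(-167.0)), (np.int64(33), np.float64(-165.0))]
```

```bash
cat > fit2.py <<'E'
from fit import *
p=pickle.load(open('top0.pkl','rb'));W=world(p);C=p['color'].astype(int)
def top_rect(mask,z,seed):
    n,l,st,ce=cv2.connectedComponentsWithStats(mask.astype(np.uint8)); k=l[seed[1],seed[0]]
    v,u=np.nonzero(l==k); K=np.array(p['camera_matrix']);R=np.array(p['R']);t=np.array(p['t'])
    d=np.stack([(u-K[0,2])/K[0,0],(v-K[1,2])/K[1,1],np.ones(len(u))],-1)@R; o=-R.T@t
    X=o+d*((z-o[2])/d[:,2])[:,None]
    (cx,cy),(w,h),a=cv2.minAreaRect(X[:,:2].astype(np.float32))
    if w>h:a+=90;w,h=h,w
    return np.round([cx,cy,w,h,a],1),k
gray=C.sum(2)
print('sheet',top_rect(C.min(2)>140,5,(418,235))[0], [C[235,418],C[271,130],C[271,100]])
blue=(C[...,2]-C[...,0])
print('lid',top_rect((blue<20)&(W[...,2]>-30),6,(130,262))[0])
# case
m=(np.hypot(W[...,0]-610,W[...,1]+50)<115)&(W[...,2]>20); P=W[m]
def cost(v,full=False):
    x,y,zc,psi=v; q=(P-[x,y,zc])@caseR(psi)      # in case_rim frame
    ax,ay=abs(q[:,0]),abs(q[:,1])
    # expected height by region
    ring=((ax<51)&(ay<67))&~((ax<46)&(ay<62))
    led=(ax<46)&(ay<62)&(ay>52)
    r=np.zeros(len(q))
    r[ring]=np.exp(-(q[ring,2]/2.5)**2); r[led]=.7*np.exp(-((q[led,2]+28)/2.5)**2)
    # penalise rim-level points lying inside/outside
    bad=(abs(q[:,2])<3)&~ring&(ax<46)&(ay<62)
    return -r.sum()+0.7*bad.sum()
best=(1e9,)
for psi in np.radians([-14,-11,-8]):
    Rr=caseR(psi);h=np.nan
    for x0 in(590,605,620):
        for y0 in (-65,-50,-35):
            for z0 in (95,105,115,125):
                r=minimize(cost,[x0,y0,z0,psi],method='Nelder-Mead',options=dict(initial_simplex=np.array([x0,y0,z0,psi])+np.vstack([np.zeros(4),np.diag([10,10,10,.08])])))
                if r.fun<best[0]: best=(r.fun,r.x)
x=best[1];print(best[0],np.round(x[:3],1),np.degrees(x[3]))
q=(P-x[:3])@caseR(x[3]);k=abs(q[:,2])<4
print('rim pts pct',np.percentile(q[k],[2,98],axis=0).round(1),k.sum())
np.save('case.npy',x)
b=cv2.imread('pics/top0.png');b=cv2.resize(b[160:270,250:390],None,fx=5,fy=5)
for h,a,bb in((0,51,67),(0,46,62),(-28,46,52)):
    c=[(pix(p,x[:3]+caseR(x[3])@[i*a,j*bb,h])-[250,160]+.5)*5 for i,j in((1,1),(1,-1),(-1,-1),(-1,1))]
    cv2.polylines(b,[np.array(c,int)],True,(0,255,0) if h==0 else (0,0,255),1)
cv2.imwrite('pics/case0.png',b)
c=cv2.imread('pics/top0.png')[195:300,370:540];cv2.imwrite('pics/sheet0.png',cv2.resize(c,None,fx=4,fy=4))
E
python3 fit2.py
```

```text
sheet [ 531.  -290.7   88.3  118.7  163.6] [array([210, 204, 190]), array([123, 122, 123]), array([ 92, 111, 129])]
lid [478.  314.8 101.5 133.5  17.7]
-418.8544230100212 [590.2 -50.1  92.4] -11.240519341908868
rim pts pct [[-52.8 -67.7  -3.8]
 [ 57.6  68.7   3.5]] 538
```

View pics/case0.png

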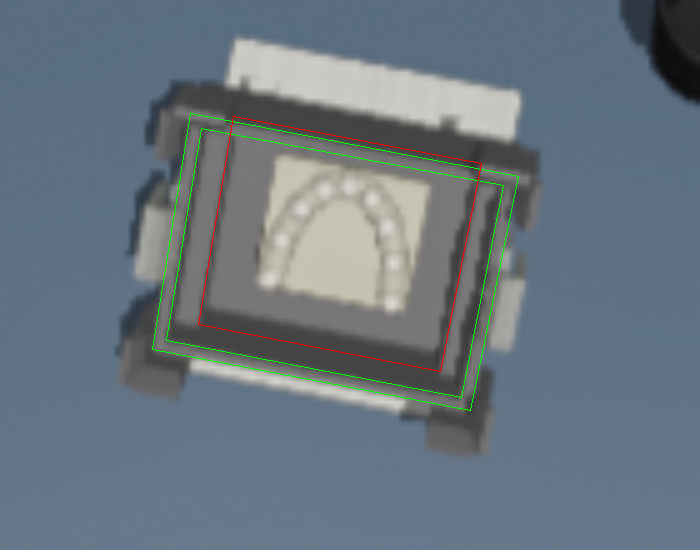

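View pics/sheet0.png

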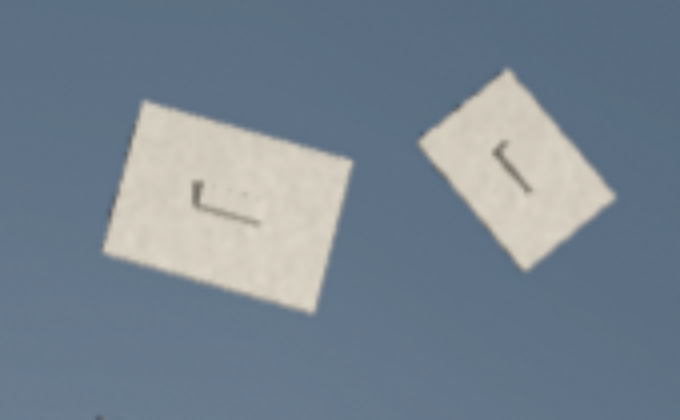

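The enlarged crop confirms it: the middle sheet (crop 228,205) measures 88 × 119 mm, against 86 × 118 specified. The case model overlay (green rim, red ledges) sits on the real edges. Next, a planner that gives tool-frame increments.

```bash
cat > plan.py <<'E'
# plan.py w x y z yawdeg n | plan.py c dx dy h n  (h = TCP height above rim along case z)
import sys; from h import *; from fit import caseR
from scipy.linalg import logm
a=[float(v) for v in sys.argv[2:]];s=ctrl.read_state()
if sys.argv[1]=='w':
    R=Ro.from_euler('xyz',[np.pi,0,np.radians(a[3])]).as_matrix();p=np.array(a[:3])
else:
    x=np.load('case.npy');C=caseR(x[3]);p=x[:3]+C@a[:3];R=np.stack([C[:,1],C[:,0],-C[:,2]],1)
    e=C.T@(s['eef_pos']-x[:3]);print('now in rim frame',e.round(1))
n=a[-1];R0=Ro.from_euler('xyz',s['tool_rot']).as_matrix()
T=np.eye(4);T[:3,:3]=R0.T@R;T[:3,3]=R0.T@(p-s['eef_pos'])
w=Ro.from_matrix(T[:3,:3]).as_rotvec()
L=np.real(logm(T));print('clock',s['clock'].__round__(2),'pos',s['eef_pos'].round(1),'rot',np.degrees(s['tool_rot']).round(1),'F',s['force'].round(1),'w',round(s['width'],1),'q',s['qpos'].round(2))
print('total shift(units)',(T[:3,3]/30).round(3),'turn',(np.degrees(w)/6).round(3))
print('row x%d'%n,(L[:3,3]/30/n).round(3),(np.degrees(w)/6/n).round(3))
E
python3 plan.py w 531.5 -290.6 110 74 20
```

```text
clock 1.0 pos [ 168.9 -627.7  231.3] rot [180.   -0.   15.1] F [ 0.4 -0.   0.1] w 85.5 q [ 1.24  0.63  0.04  1.52 -0.03  1.   -0.02]
total shift(units) [14.591 -7.712  4.044] turn [ 0.    -0.    -9.824]
row x20 [0.862 0.024 0.202] [ 0.    -0.    -0.491]
```

```bash
python3 -m crank '[[[0.86,0.02,0.2,0,0,-0.49],[0.86,0.02,0.2,0,0,-0.49],[0.86,0.02,0.2,0,0,-0.49],[0.86,0.02,0.2,0,0,-0.49],[0.86,0.02,0.2,0,0,-0.49],[0.86,0.02,0.2,0,0,-0.49],[0.86,0.02,0.2,0,0,-0.49],[0.86,0.02,0.2,0,0,-0.49],[0.86,0.02,0.2,0,0,-0.49],[0.86,0.02,0.2,0,0,-0.49],[0.86,0.02,0.2,0,0,-0.49],[0.86,0.02,0.2,0,0,-0.49]]]' 0.2; python3 plan.py w 531.5 -290.6 110 74 12
```

```text
clock: 2.0
eef_pos: [434.6, -478.0, 156.3]
tool_rot: [3.137, 0.011, 0.89]
force: [-0.6, -0.4, -0.4]
width: 33.9
clock 2.0 pos [ 434.6 -478.   156.3] rot [179.7   0.6  51. ] F [-0.6 -0.4 -0.4] w 33.9 q [ 0.85  0.7  -0.11  1.61  0.11  0.83  0.01]
total shift(units) [ 6.902 -1.428  1.462] turn [ 0.025  0.11  -3.833]
row x12 [ 0.591 -0.002  0.125] [ 0.002  0.009 -0.319]
```

```bash
python3 -m crank '[[[0.61,0,0.13,0,0.01,-0.33],[0.61,0,0.13,0,0.01,-0.33],[0.61,0,0.13,0,0.01,-0.33],[0.61,0,0.13,0,0.01,-0.33],[0.61,0,0.13,0,0.01,-0.33],[0.61,0,0.13,0,0.01,-0.33],[0.61,0,0.13,0,0.01,-0.33],[0.61,0,0.13,0,0.01,-0.33],[0.61,0,0.13,0,0.01,-0.33],[0.61,0,0.13,0,0.01,-0.33],[0.61,0,0.13,0,0.01,-0.33],[0,0,0,0,0,0]]]'; python3 plan.py w 531.5 -290.6 30 74 4
```

```text
clock: 3.0
eef_pos: [539.0, -283.7, 108.5]
tool_rot: [3.138, -0.003, 1.308]
force: [-0.6, 1.1, 0.2]
width: 34.3
clock 3.0 pos [ 539.  -283.7  108.5] rot [ 1.798e+02 -1.000e-01  7.500e+01] F [-0.6  1.1  0.2] w 34.3 q [ 0.56  0.73 -0.2   1.74  0.21  0.69 -0.01]
total shift(units) [-0.294 -0.191  2.617] turn [ 0.036 -0.024  0.159]
row x4 [-0.073 -0.046  0.654] [ 0.009 -0.006  0.04 ]
```

```bash
python3 -m crank '[[[-0.08,-0.05,0.65,0.01,-0.01,0.04],[-0.08,-0.05,0.65,0.01,-0.01,0.04],[-0.08,-0.05,0.65,0.01,-0.01,0.04],[-0.05,-0.04,0.6,0.01,0,0.04],[0,0,0.05,0,0,0]]]'; python3 plan.py w 531.5 -290.6 7.5 74 3
python3 - <<'E'
from h import *
p=snap('top','grasp1');c=cv2.imread('pics/grasp1.png')[195:300,370:510];cv2.imwrite('pics/grasp1c.png',cv2.resize(c,None,fx=5,fy=5))
E
```

```text
clock: 3.42
eef_pos: [533.7, -291.3, 30.3]
tool_rot: [3.136, 0.004, 1.294]
force: [-0.1, -0.7, -1.0]
width: 34.4
clock 3.42 pos [ 533.7 -291.3   30.3] rot [179.7   0.2  74.2] F [-0.1 -0.7 -1. ] w 34.4 q [ 0.55  0.84 -0.16  1.78  0.24  0.53 -0.04]
total shift(units) [ 0.007 -0.08   0.759] turn [0.053 0.039 0.028]
row x3 [ 0.002 -0.026  0.253] [0.018 0.013 0.009]
```

View pics/grasp1c.png

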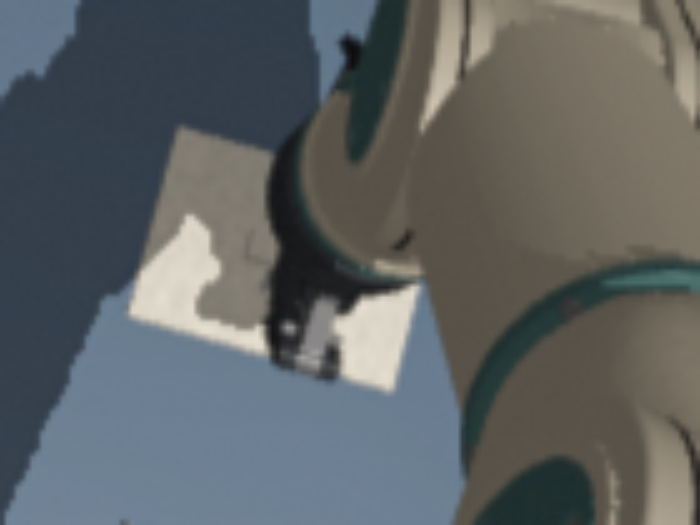

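The top view shows the sheet under the tool: the tab edge is at crop (258,245) and the black finger at (315,330). I'll compare this with the projected TCP to account for parallax.

Run:
```python
from h import *
p=pickle.load(open('grasp1.pkl','rb'));W=world(p)
for X in ([533.7,-291.3,30],[533.7,-291.3,100],[533.7-16,-287,35],[531.5,-290.6,20]): print(X,((pix(p,X)-[370,195])*5).round())
for (u,v) in ((320,320),(290,328),(320,345),(300,365),(290,290)): print(u,v,W[195+v//5,370+u//5].round())
s=snap('scene','grasp1s')
c=cv2.imread('pics/grasp1s.png')[235:315,150:260];cv2.imwrite('pics/grasp1sc.png',cv2.resize(c,None,fx=6,fy=6))
```

```text
[533.7, -291.3, 30] [295. 242.]
[533.7, -291.3, 100] [330. 219.]
[517.7, -287, 35] [289. 278.]
[531.5, -290.6, 20] [289. 251.]
320 320 [ 489. -279.  133.]
290 328 [ 488. -269.  123.]
320 345 [ 479. -278.  134.]
300 365 [ 472. -272.  126.]
290 290 [ 507. -278.   82.]
```

View pics/grasp1sc.png

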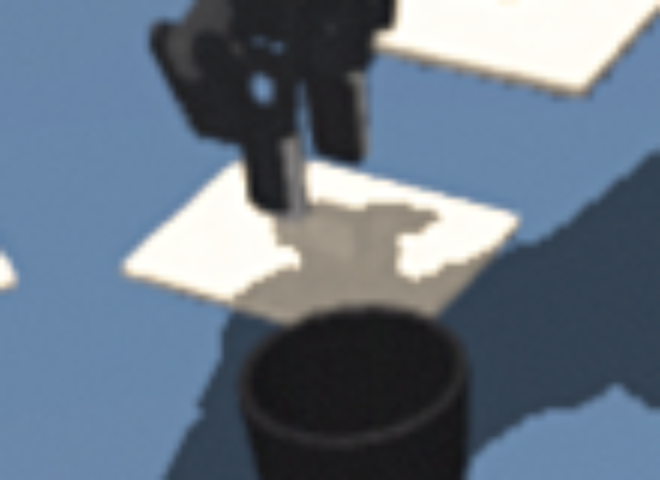

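Scene crop: the two fingers (275,205) and (340,150) stand above the tab (~330,240), one on each side, and the projected TCP agrees. Descending to grip.

```bash
python3 -m crank '[[[0,-0.04,0.25,0.02,0.02,0.01],[0,-0.03,0.25,0.02,0.01,0.01],[0,-0.02,0.2,0,0,0],[0,0,0.08,0,0,0],[0,0,0,0,0,0]]]'; python3 plan.py w 531.5 -290.6 7.5 74 1; python3 -m crank '[[[0,0,0,0,0,0],[0,0,0,0,0,0],[0,0,0,0,0,0],[0,0,0,0,0,0],[0,0,0,0,0,0],[0,0,0,0,0,0]]]' 1;python3 plan.py w 531.5 -290.6 7.5 74 1
```

```text
clock: 3.93
eef_pos: [535.8, -292.9, 11.4]
tool_rot: [3.129, 0.002, 1.292]
force: [0.5, -0.2, -0.6]
width: 34.3
clock 3.93 pos [ 535.8 -292.9   11.4] rot [1.793e+02 1.000e-01 7.400e+01] F [ 0.5 -0.2 -0.6] w 34.3 q [ 0.55  0.87 -0.15  1.78  0.24  0.5  -0.04]
total shift(units) [ 0.033 -0.161  0.127] turn [0.117 0.021 0.004]
row x1 [ 0.033 -0.161  0.128] [0.117 0.021 0.004]
clock: 4.43
eef_pos: [536.4, -293.0, 12.3]
tool_rot: [3.128, 0.002, 1.292]
force: [0.7, -0.2, -0.2]
width: 10.0
clock 4.43 pos [ 536.4 -293.    12.3] rot [1.792e+02 1.000e-01 7.400e+01] F [ 0.7 -0.2 -0.2] w 10.0 q [ 0.55  0.87 -0.15  1.78  0.24  0.5  -0.04]
total shift(units) [ 0.031 -0.182  0.158] turn [0.13  0.023 0.006]
row x1 [ 0.031 -0.181  0.159] [0.13  0.023 0.006]
```

```bash
python3 -m crank '[[[0,0,0,0,0,0],[0,0,0,0,0,0]]]'; python3 -m crank '[[[0,0,0,0,0,0],[0.02,-0.1,0,0.1,0.02,0],[0.01,-0.08,0.08,0.03,0,0],[0,0,0.1,0,0,0]]]' 0.3; python3 plan.py w 531.5 -290.6 7.5 74 1
```

```text
clock: 4.6
eef_pos: [536.5, -293.0, 12.3]
tool_rot: [3.128, 0.002, 1.292]
force: [0.1, 0.3, 0.3]
width: 9.9
clock: 4.93
eef_pos: [531.7, -290.7, 7.3]
tool_rot: [3.141, 0.0, 1.292]
force: [0.1, -0.0, -0.2]
width: 29.7
clock 4.93 pos [ 531.7 -290.7    7.3] rot [180.   0.  74.] F [ 0.1 -0.  -0.2] w 29.7 q [ 0.55  0.88 -0.15  1.78  0.24  0.5  -0.04]
total shift(units) [-0.    -0.007 -0.008] turn [0.002 0.003 0.006]
row x1 [-0.    -0.007 -0.008] [0.002 0.003 0.006]
```

```bash
python3 -m crank '[[[0,0,0,0,0,0],[0,0,0,0,0,0],[0,0,0,0,0,0],[0,0,0,0,0,0],[0,0,0,0,0,0],[0,0,0,0,0,0],[0,0,0,0,0,0]]]' 1; python3 plan.py w 531.5 -290.6 7.5 74 1; python3 -m crank '[[[0,0,-0.4,0,0,0],[0,0,-0.8,0,0,0],[0,0,-0.8,0,0,0],[0,0,-0.8,0,0,0],[0,0,-0.8,0,0,0],[0,0,-0.8,0,0,0],[0,0,-0.8,0,0,0]]]'; python3 plan.py c 0 0 120 12
```

```text
clock: 5.52
eef_pos: [531.8, -290.6, 7.0]
tool_rot: [3.141, 0.0, 1.292]
force: [0.1, 0.5, -0.2]
width: 10.3
clock 5.52 pos [ 531.8 -290.6    7. ] rot [180.   0.  74.] F [ 0.1  0.5 -0.2] w 10.3 q [ 0.55  0.88 -0.15  1.78  0.24  0.5  -0.04]
total shift(units) [-0.001 -0.009 -0.017] turn [0.002 0.003 0.006]
row x1 [-0.001 -0.009 -0.017] [0.002 0.003 0.006]
clock: 6.1
eef_pos: [526.9, -288.1, 166.7]
tool_rot: [-3.127, -0.002, 1.293]
force: [0.3, -0.4, -0.9]
width: 10.3
now in rim frame [  21.  -245.9   73.1]
clock 6.1 pos [ 526.9 -288.1  166.7] rot [-1.792e+02 -1.000e-01  7.410e+01] F [ 0.3 -0.4 -0.9] w 10.3 q [ 0.59  0.65 -0.22  1.71  0.18  0.82  0.01]
total shift(units) [ 8.06  -2.03  -1.006] turn [-4.799  0.164 -0.769]
row x12 [ 0.679 -0.118 -0.116] [-0.4    0.014 -0.064]
```

```bash
python3 -m crank '[[[0.68,-0.12,-0.12,-0.4,0.01,-0.06],[0.68,-0.12,-0.12,-0.4,0.01,-0.06],[0.68,-0.12,-0.12,-0.4,0.01,-0.06],[0.68,-0.12,-0.12,-0.4,0.01,-0.06],[0.68,-0.12,-0.12,-0.4,0.01,-0.06],[0.68,-0.12,-0.12,-0.4,0.01,-0.06],[0.68,-0.12,-0.12,-0.4,0.01,-0.06],[0.68,-0.12,-0.12,-0.4,0.01,-0.06],[0.68,-0.12,-0.12,-0.4,0.01,-0.06],[0.68,-0.12,-0.12,-0.4,0.01,-0.06],[0.68,-0.12,-0.12,-0.4,0.01,-0.06],[0.6,-0.12,-0.12,-0.4,0.01,-0.06]]]'; python3 plan.py c 0 0 100 6
```

```text
clock: 7.1
eef_pos: [537.0, -92.5, 208.1]
tool_rot: [2.727, 0.021, 1.342]
force: [-0.4, -0.2, -1.1]
width: 10.7
now in rim frame [ 15.5 -52.  122.8]
clock 7.1 pos [537.  -92.5 208.1] rot [156.2   1.2  76.9] F [-0.4 -0.2 -1.1] w 10.7 q [ 0.27  0.39 -0.27  2.22  0.96  0.24 -1.09]
total shift(units) [ 1.749 -0.497  0.738] turn [-0.708  0.32  -0.191]
row x6 [ 0.29  -0.085  0.125] [-0.118  0.053 -0.032]
```

```bash
python3 -m crank '[[[0.29,-0.08,0.12,-0.12,0.05,-0.03],[0.29,-0.08,0.12,-0.12,0.05,-0.03],[0.29,-0.08,0.12,-0.12,0.05,-0.03],[0.29,-0.08,0.12,-0.12,0.05,-0.03],[0.29,-0.08,0.12,-0.12,0.05,-0.03],[0.29,-0.08,0.12,-0.12,0.05,-0.03],[0,0,0,0,0,0]]]'; python3 plan.py c 0 0 50 6
```

```text
clock: 7.68
eef_pos: [545.9, -37.4, 187.8]
tool_rot: [2.634, 0.002, 1.377]
force: [-0.6, 0.0, -1.1]
width: 10.3
now in rim frame [  4.3   3.7 105.9]
clock 7.68 pos [545.9 -37.4 187.8] rot [1.509e+02 1.000e-01 7.890e+01] F [-0.6  0.  -1.1] w 10.3 q [ 0.23  0.44 -0.4   2.31  1.84  0.32 -2.06]
total shift(units) [-0.123 -0.179  1.86 ] turn [0.183 0.007 0.032]
row x6 [-0.021 -0.027  0.31 ] [0.03  0.001 0.005]
```

```bash
python3 -m crank '[[[-0.02,-0.03,0.31,0.03,0,0],[-0.02,-0.03,0.31,0.03,0,0],[-0.02,-0.03,0.31,0.03,0,0],[-0.02,-0.03,0.31,0.03,0,0],[-0.02,-0.03,0.31,0.03,0,0],[-0.02,-0.03,0.25,0.03,0,0]]]'; python3 plan.py c 0 0 40 3
python3 - <<'E'
from h import *
from fit import caseR
x=np.load('case.npy');C=caseR(x[3])
p=snap('top','ov1');s=snap('scene','ov1s')
def draw(p,tag,u0,v0,w,h,f):
    b=cv2.resize(cv2.imread(f'pics/{tag}.png')[v0:v0+h,u0:u0+w],None,fx=f,fy=f)
    for hh,a,bb,col in((0,51,67,(0,255,0)),(0,46,62,(0,255,0))):
        c=[(pix(p,x[:3]+C@[i*a,j*bb,hh])-[u0,v0]+.5)*f for i,j in((1,1),(1,-1),(-1,-1),(-1,1))]
        cv2.polylines(b,[np.array(c,int)],True,col,1)
    st=ctrl.read_state();R=Ro.from_euler('xyz',st['tool_rot']).as_matrix()
    c=[(pix(p,st['eef_pos']+R@[i*59,j*43,2])-[u0,v0]+.5)*f for i,j in((1,1),(1,-1),(-1,-1),(-1,1))]
    cv2.polylines(b,[np.array(c,int)],True,(0,0,255),1); return b
a=draw(p,'ov1',250,150,150,120,4);c=draw(s,'ov1s',250,215,150,120,4)
cv2.imwrite('pics/ov1c.png',cv2.resize(np.hstack([a,c]),None,fx=.66,fy=.66))
E
```

```text
clock: 8.18
eef_pos: [568.9, -49.5, 142.3]
tool_rot: [2.644, 0.008, 1.374]
force: [0.1, -0.0, -0.9]
width: 10.3
now in rim frame [ 4.9 -3.6 54. ]
clock 8.18 pos [568.9 -49.5 142.3] rot [151.5   0.5  78.7] F [ 0.1 -0.  -0.9] w 10.3 q [ 0.29  0.58 -0.46  2.28  2.01  0.4  -2.18]
total shift(units) [ 0.126 -0.167  0.465] turn [0.089 0.074 0.032]
row x3 [ 0.041 -0.055  0.155] [0.03  0.025 0.011]
```

View pics/ov1c.png

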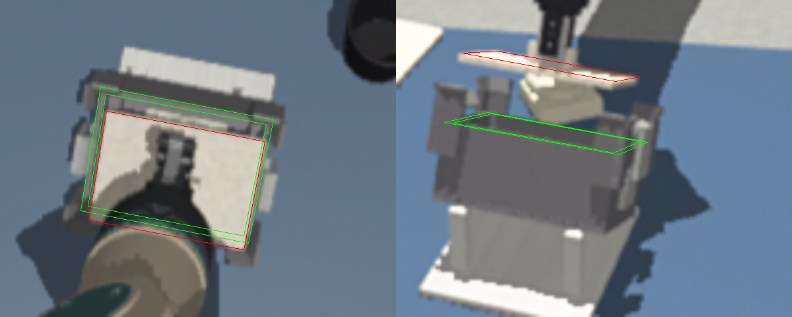

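Both overlays agree: the sheet (red) and case rim (green) sit on the real edges in the top view (100-270, 110-250) and the scene view. Lowering in.

```bash
python3 -m crank '[[[0.06,-0.08,0.15,0.03,0.03,0.01],[0.05,-0.06,0.15,0.03,0.02,0.01],[0.03,-0.05,0.15,0.03,0.02,0.01],[0,0,0.15,0,0,0]]]'; python3 plan.py c 0 0 2 6
```

```text
clock: 8.62
eef_pos: [573.0, -45.9, 123.2]
tool_rot: [2.654, 0.0, 1.374]
force: [0.4, -0.4, -0.7]
width: 10.1
now in rim frame [-1.1  0.7 35.5]
clock 8.62 pos [573.  -45.9 123.2] rot [152.    0.   78.8] F [ 0.4 -0.4 -0.7] w 10.1 q [ 0.3   0.63 -0.48  2.28  2.05  0.43 -2.22]
total shift(units) [-0.023  0.038  1.118] turn [-0.007  0.001 -0.001]
row x6 [-0.004  0.006  0.186] [-0.001  0.    -0.   ]
```

```bash
python3 -m crank '[[[0,0,0.2,0,0,0],[0,0,0.2,0,0,0],[0,0,0.2,0,0,0],[0,0,0.2,0,0,0]]]'; python3 plan.py c 0 0 -15 4
```

```text
clock: 8.95
eef_pos: [585.3, -48.0, 100.1]
tool_rot: [2.653, -0.0, 1.375]
force: [0.5, 0.3, -0.5]
width: 10.1
now in rim frame [-1.   1.   9.3]
clock 8.95 pos [585.3 -48.  100.1] rot [152.   -0.   78.8] F [ 0.5  0.3 -0.5] w 10.1 q [ 0.32  0.69 -0.5   2.26  2.11  0.48 -2.26]
total shift(units) [-0.034  0.032  0.811] turn [-0.001 -0.002  0.004]
row x4 [-0.009  0.008  0.203] [-0.    -0.001  0.001]
```

```bash
python3 -m crank '[[[-0.01,0.01,0.15,0,0,0],[-0.01,0.01,0.15,0,0,0],[-0.01,0.01,0.15,0,0,0]]]'; python3 -m crank '[[[0,0,0.13,0,0,0],[0,0,0.13,0,0,0],[0,0,0.1,0,0,0]]]'; python3 plan.py c 0 0 -21 4
```

```text
clock: 9.2
eef_pos: [592.8, -50.6, 86.4]
tool_rot: [2.654, -0.0, 1.375]
force: [-0.2, 0.1, -0.7]
width: 10.2
clock: 9.45
eef_pos: [598.4, -52.0, 75.5]
tool_rot: [2.654, -0.0, 1.374]
force: [-0.1, -0.7, 0.4]
width: 10.4
now in rim frame [ -0.5  -0.3 -18.9]
clock 9.45 pos [598.4 -52.   75.5] rot [152.1  -0.   78.7] F [-0.1 -0.7  0.4] w 10.4 q [ 0.33  0.76 -0.51  2.23  2.16  0.51 -2.28]
total shift(units) [0.011 0.016 0.071] turn [-0.014  0.001 -0.004]
row x4 [0.003 0.004 0.018] [-0.004  0.    -0.001]
```

```bash
python3 -m crank '[[[0,0.01,0.05,0,0,0],[0,0,0.04,0,0,0]]]'; python3 -m crank '[[[0,0,0.03,0,0,0],[0,0,0.03,0,0,0]]]';python3 plan.py c 0 0 -21 4
```

```text
clock: 9.62
eef_pos: [599.1, -52.2, 74.2]
tool_rot: [2.653, 0.001, 1.375]
force: [-15.2, -0.1, 29.3]
width: 10.4
clock: 9.78
eef_pos: [599.1, -52.2, 74.2]
tool_rot: [2.652, 0.002, 1.375]
force: [-4.5, -0.3, 7.0]
width: 10.4
now in rim frame [ -0.5  -0.4 -20.2]
clock 9.78 pos [599.1 -52.2  74.2] rot [1.519e+02 1.000e-01 7.880e+01] F [-4.5 -0.3  7. ] w 10.4 q [ 0.33  0.76 -0.51  2.23  2.16  0.52 -2.28]
total shift(units) [0.012 0.016 0.025] turn [0.011 0.011 0.014]
row x4 [0.003 0.004 0.006] [0.003 0.003 0.003]
```

Contact along the normal at the expected depth, so the sheet is seated. Release and retreat.

```bash
python3 -m crank '[[[0,0,0,0,0,0],[0,0,0,0,0,0],[0,0,0,0,0,0]]]' 0.3; python3 -m crank '[[[0,0,-0.3,0,0,0],[0,0,-0.7,0,0,0],[0,0,-0.8,0,0,0],[0,0,-0.8,0,0,0],[0,0,-0.8,0,0,0],[0,0,-0.8,0,0,0]]]'; python3 plan.py w 478.3 315 160 107.7 14
python3 - <<'E'
from h import *
snap('top','rel1')
E
```

```text
clock: 10.03
eef_pos: [599.5, -52.1, 75.2]
tool_rot: [2.65, 0.002, 1.376]
force: [0.0, -0.1, 0.3]
width: 29.8
clock: 10.53
eef_pos: [538.0, -39.7, 186.8]
tool_rot: [2.657, -0.002, 1.373]
force: [-0.5, -0.6, 0.3]
width: 29.9
clock 10.53 pos [538.  -39.7 186.8] rot [ 1.522e+02 -1.000e-01  7.870e+01] F [-0.5 -0.6  0.3] w 29.9 q [ 0.22  0.43 -0.36  2.31  1.78  0.28 -1.99]
total shift(units) [11.2   -4.207 -1.174] turn [ 4.534  1.149 -4.744]
row x14 [ 0.862 -0.105  0.023] [ 0.324  0.082 -0.339]
```

```bash
python3 -m crank '[[[0.86,-0.1,0.02,0.32,0.08,-0.34],[0.86,-0.1,0.02,0.32,0.08,-0.34],[0.86,-0.1,0.02,0.32,0.08,-0.34],[0.86,-0.1,0.02,0.32,0.08,-0.34],[0.86,-0.1,0.02,0.32,0.08,-0.34],[0.86,-0.1,0.02,0.32,0.08,-0.34],[0.86,-0.1,0.02,0.32,0.08,-0.34],[0.86,-0.1,0.02,0.32,0.08,-0.34],[0.86,-0.1,0.02,0.32,0.08,-0.34],[0.86,-0.1,0.02,0.32,0.08,-0.34],[0.86,-0.1,0.02,0.32,0.08,-0.34],[0.86,-0.1,0.02,0.32,0.08,-0.34]]]'; python3 plan.py w 478.3 315 80 107.7 8
```

```text
clock: 11.58
eef_pos: [504.2, 260.2, 172.3]
tool_rot: [3.058, 0.03, 1.801]
force: [0.2, 0.4, 1.3]
width: 30.1
clock 11.58 pos [504.2 260.2 172.3] rot [175.2   1.7 103.2] F [0.2 0.4 1.3] w 30.1 q [-0.07  0.66 -0.76  1.87  0.71  0.83 -0.98]
total shift(units) [ 2.067 -0.674  2.97 ] turn [ 0.782  0.319 -0.74 ]
row x8 [ 0.255 -0.059  0.379] [ 0.098  0.04  -0.093]
```

```bash
python3 -m crank '[[[0.26,-0.06,0.38,0.1,0.04,-0.1],[0.26,-0.06,0.38,0.1,0.04,-0.1],[0.26,-0.06,0.38,0.1,0.04,-0.1],[0.26,-0.06,0.38,0.1,0.04,-0.1],[0.26,-0.06,0.38,0.1,0.04,-0.1],[0.26,-0.06,0.38,0.1,0.04,-0.1],[0.26,-0.06,0.38,0.1,0.04,-0.1],[0.26,-0.06,0.3,0.1,0.04,-0.1],[0,0,0,0,0,0]]]'; python3 plan.py w 478.3 315 40 107.7 2
python3 - <<'E'
from h import *
from fit import caseR
p=snap('top','rel2');x=np.load('case.npy');C=caseR(x[3]);W=world(p)
q=(W-x[:3])@C
for a in range(-40,41,16): print([round(float(np.median(q[(abs(q[...,0]-a)<4)&(abs(q[...,1]-b)<4)&(q[...,2]>-60)&(q[...,2]<20)][:,2])),1) for b in range(-54,55,18)])
m=(p['color'].min(2)>140)&(abs(q[...,0])<48)&(abs(q[...,1])<64)&(abs(q[...,2]+24)<6)
r=cv2.minAreaRect(q[m][:,:2].astype(np.float32));print(r)
cv2.imwrite('pics/rel2c.png',np.hstack([cv2.resize(p['color'][160:280,250:390,::-1],None,fx=2.8,fy=2.8),cv2.resize(p['color'][210:330,90:230,::-1],None,fx=2.8,fy=2.8)]))
E
```

```text
clock: 12.33
eef_pos: [473.9, 320.6, 71.6]
tool_rot: [-3.13, -0.001, 1.895]
force: [-0.1, -0.3, 0.2]
width: 29.9
clock 12.33 pos [473.9 320.6  71.6] rot [-1.794e+02 -1.000e-01  1.086e+02] F [-0.1 -0.3  0.2] w 29.9 q [-0.21  0.85 -0.71  1.84  0.78  0.77 -1.02]
total shift(units) [-0.225  0.092  1.053] turn [-0.107 -0.013  0.149]
row x2 [-0.112  0.044  0.527] [-0.053 -0.006  0.075]
[-23.9, -23.1, -23.6, -22.9, -23.7, -24.1, -23.9]
[-23.2, -23.5, -23.8, -23.1, -23.7, -23.0, -22.8]
[-23.4, -22.7, -19.2, -9.5, -20.8, -22.8, -23.8]
[-23.1, -23.0, -23.0, -22.0, -23.4, -22.4, -23.5]
[-22.4, -24.2, -23.7, -23.2, -24.0, -24.5, -23.4]
[-21.8, -22.7, -21.6, -23.5, -23.5, -23.3, -23.0]
((-2.9600143432617188, -0.28717041015625), (117.88028717041016, 86.24284362792969), 89.43589782714844)
```

View pics/rel2c.png

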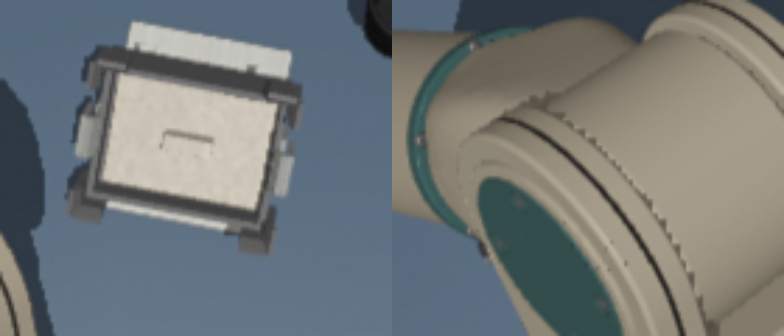

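Sheet lies flat: its top is at −23.4 mm against −23 expected all over, and its extent is 118 × 86 inside the case (crop left, centre 190,145). Now the lid handle.

```bash
python3 -m crank '[[[-0.12,0.05,0.5,-0.06,-0.01,0.08],[-0.11,0.04,0.5,-0.05,0,0.07],[0,0,0.4,0,0,0],[0,0,0.2,0,0,0]]]'; python3 plan.py w 478.3 315 9.5 107.7 3
```

```text
clock: 12.72
eef_pos: [481.5, 315.2, 25.0]
tool_rot: [3.134, -0.001, 1.877]
force: [1.0, -0.3, -0.4]
width: 29.9
clock 12.72 pos [481.5 315.2  25. ] rot [179.6  -0.  107.6] F [ 1.  -0.3 -0.4] w 29.9 q [-0.24  0.9  -0.64  1.87  0.86  0.66 -1.1 ]
total shift(units) [ 0.024 -0.108  0.516] turn [ 0.069 -0.006 -0.022]
row x3 [ 0.008 -0.035  0.172] [ 0.023 -0.002 -0.007]
```

```bash
python3 -m crank '[[[0.01,-0.06,0.17,0.03,0,-0.01],[0.01,-0.05,0.17,0.03,0,-0.01],[0.01,-0.02,0.15,0.01,0,0],[0,0,0,0,0,0]]]'; python3 plan.py w 478.3 315 9.5 107.7 1
```

```text
clock: 13.05
eef_pos: [477.5, 314.9, 9.2]
tool_rot: [-3.141, -0.0, 1.88]
force: [0.7, -0.6, -1.0]
width: 29.8
clock 13.05 pos [477.5 314.9   9.2] rot [-180.    -0.   107.7] F [ 0.7 -0.6 -1. ] w 29.8 q [-0.25  0.93 -0.62  1.87  0.88  0.64 -1.12]
total shift(units) [-0.005  0.028 -0.012] turn [-0.006 -0.003 -0.002]
row x1 [-0.005  0.028 -0.012] [-0.006 -0.003 -0.002]
```

```bash
python3 -m crank '[[[0,0,0,0,0,0],[0,0,0,0,0,0],[0,0,0,0,0,0],[0,0,0,0,0,0],[0,0,0,0,0,0],[0,0,0,0,0,0]]]' 1;  python3 plan.py w 478.3 315 9.5 107.7 1; python3 -m crank '[[[0,0,-0.3,0,0,0],[0,0,-0.8,0,0,0],[0,0,-0.8,0,0,0],[0,0,-0.8,0,0,0],[0,0,-0.8,0,0,0],[0,0,-0.8,0,0,0],[0,0,-0.8,0,0,0],[0,0,-0.4,0,0,0]]]'; python3 plan.py c 0 0 110 14
```

```text
clock: 13.55
eef_pos: [477.9, 315.5, 10.3]
tool_rot: [3.141, -0.001, 1.88]
force: [-0.4, 0.7, -2.3]
width: 12.9
clock 13.55 pos [477.9 315.5  10.3] rot [ 1.799e+02 -1.000e-01  1.077e+02] F [-0.4  0.7 -2.3] w 12.9 q [-0.25  0.92 -0.62  1.87  0.88  0.64 -1.12]
total shift(units) [-0.02   0.007  0.027] turn [ 0.009 -0.009 -0.   ]
row x1 [-0.02   0.007  0.027] [ 0.009 -0.009 -0.   ]
clock: 14.22
eef_pos: [474.5, 313.5, 182.6]
tool_rot: [-3.134, 0.002, 1.883]
force: [0.6, 0.3, -1.2]
width: 12.8
now in rim frame [-120.4  334.   166.2]
clock 14.22 pos [474.5 313.5 182.6] rot [-1.795e+02  1.000e-01  1.079e+02] F [ 0.6  0.3 -1.2] w 12.8 q [-0.12  0.7  -0.83  1.78  0.62  0.95 -0.91]
total shift(units) [-11.88   -1.556  -0.199] turn [-4.637 -1.153  4.766]
row x14 [-0.859  0.104  0.028] [-0.331 -0.082  0.34 ]
```

```bash
python3 -m crank '[[[-0.86,0.1,0.03,-0.33,-0.08,0.34],[-0.86,0.1,0.03,-0.33,-0.08,0.34],[-0.86,0.1,0.03,-0.33,-0.08,0.34],[-0.86,0.1,0.03,-0.33,-0.08,0.34],[-0.86,0.1,0.03,-0.33,-0.08,0.34],[-0.86,0.1,0.03,-0.33,-0.08,0.34],[-0.86,0.1,0.03,-0.33,-0.08,0.34],[-0.86,0.1,0.03,-0.33,-0.08,0.34],[-0.86,0.1,0.03,-0.33,-0.08,0.34],[-0.86,0.1,0.03,-0.33,-0.08,0.34],[-0.86,0.1,0.03,-0.33,-0.08,0.34],[-0.86,0.1,0.03,-0.33,-0.08,0.34]]]'; python3 plan.py c 0 0 80 8
```

```text
clock: 15.22
eef_pos: [546.6, 10.0, 197.7]
tool_rot: [2.696, -0.009, 1.437]
force: [1.5, -0.6, -2.0]
width: 12.9
now in rim frame [  1.3  50.4 118.6]
clock 15.22 pos [546.6  10.  197.7] rot [154.5  -0.5  82.3] F [ 1.5 -0.6 -2. ] w 12.9 q [ 0.1   0.41 -0.31  2.25  1.33  0.25 -1.57]
total shift(units) [-1.723 -0.079  1.229] turn [-0.412 -0.342  0.494]
row x8 [-0.213 -0.008  0.157] [-0.051 -0.043  0.062]
```

```bash
python3 -m crank '[[[-0.22,-0.01,0.12,-0.05,-0.05,0.07],[-0.22,-0.01,0.12,-0.05,-0.05,0.07],[-0.22,-0.01,0.12,-0.05,-0.05,0.07],[-0.22,-0.01,0.12,-0.05,-0.05,0.07],[-0.22,-0.01,0.12,-0.05,-0.05,0.07],[-0.22,-0.01,0.12,-0.05,-0.05,0.07],[-0.22,-0.01,0.12,-0.05,-0.05,0.07],[-0.2,-0.01,0.12,-0.05,-0.05,0.07],[0,0,0,0,0,0]]]'; python3 plan.py c 0 0 55 4
```

```text
clock: 15.97
eef_pos: [545.3, -52.5, 176.1]
tool_rot: [2.642, 0.008, 1.352]
force: [0.4, 0.3, -1.6]
width: 12.6
now in rim frame [  0.8 -11.2  94.4]
clock 15.97 pos [545.3 -52.5 176.1] rot [151.4   0.4  77.5] F [ 0.4  0.3 -1.6] w 12.6 q [ 0.24  0.47 -0.38  2.31  1.9   0.33 -2.12]
total shift(units) [ 0.395 -0.046  1.306] turn [ 0.106  0.167 -0.153]
row x4 [ 0.096 -0.009  0.327] [ 0.026  0.042 -0.038]
```

```bash
python3 -m crank '[[[0.1,-0.01,0.33,0.03,0.04,-0.04],[0.1,-0.01,0.33,0.03,0.04,-0.04],[0.1,-0.01,0.33,0.03,0.04,-0.04],[0.09,-0.01,0.3,0.02,0.04,-0.04],[0,0,0,0,0,0]]]'; python3 plan.py c 0 0 42 3
python3 - <<'E'
from h import *
from fit import caseR
x=np.load('case.npy');C=caseR(x[3])
st=ctrl.read_state();R=Ro.from_euler('xyz',st['tool_rot']).as_matrix()
p=snap('top','ov2');W=world(p);q=(W-st['eef_pos'])@R
m=(abs(q[...,0])<75)&(abs(q[...,1])<60)&(q[...,2]>-3)&(q[...,2]<15)
print('lid pts in tool frame',m.sum(),np.percentile(q[m],[1,50,99],axis=0).round(1))
m=(abs(q[...,0])<60)&(abs(q[...,0])>30)&(q[...,1]>10)&(q[...,1]<45)&(abs(q[...,2])<15);Q=q[m];A=np.c_[Q[:,:2],np.ones(len(Q))];print('plane',np.linalg.lstsq(A,Q[:,2],rcond=None)[0])
s=snap('scene','ov2s')
def draw(p,tag,u0,v0,w,h,f):
    b=cv2.resize(cv2.imread(f'pics/{tag}.png')[v0:v0+h,u0:u0+w],None,fx=f,fy=f)
    def pl(T,o,pts,col):cv2.polylines(b,[np.array([(pix(p,o+T@np.array(k))-[u0,v0]+.5)*f for k in pts],int)],True,col,1)
    sg=((1,1),(1,-1),(-1,-1),(-1,1))
    pl(C,x[:3],[(i*51,j*67,0) for i,j in sg],(0,255,0))
    pl(R,st['eef_pos'],[(i*66,j*50,4) for i,j in sg],(0,0,255)); return b
a=draw(p,'ov2',250,150,150,120,4);c=draw(s,'ov2s',250,215,150,120,4)
cv2.imwrite('pics/ov2c.png',cv2.resize(np.hstack([a,c]),None,fx=.66,fy=.66))
E
```

```text
clock: 16.38
eef_pos: [566.2, -42.9, 143.6]
tool_rot: [2.649, -0.001, 1.378]
force: [-0.1, 0.2, -1.3]
width: 12.5
now in rim frame [ 2.1  2.3 57. ]
clock 16.38 pos [566.2 -42.9 143.6] rot [151.8  -0.   78.9] F [-0.1  0.2 -1.3] w 12.5 q [ 0.27  0.57 -0.44  2.29  2.01  0.38 -2.19]
total shift(units) [-0.078 -0.071  0.499] turn [ 0.035 -0.022  0.023]
row x3 [-0.026 -0.023  0.166] [ 0.012 -0.007  0.008]
lid pts in tool frame 2270 [[-64.6 -47.7  -0.6]
 [-12.7  13.1   4.3]
 [ 65.4  50.    9.5]]
plane [-1.54312765e-03  1.66557552e-03  4.26158770e+00]
```

View pics/ov2c.png

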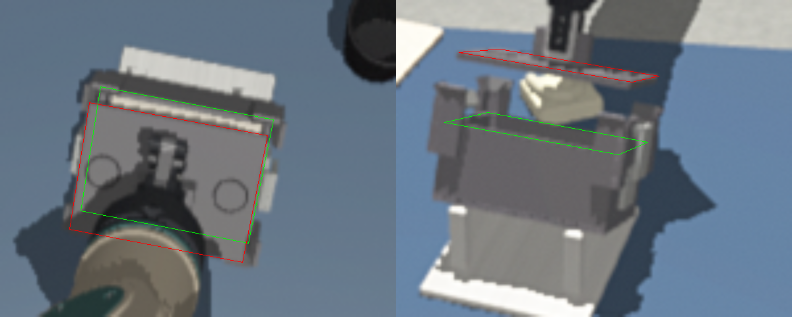

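The lid is square and centred in the grip (red outlines fit in both views), level to 0.1°. Centre it and lower it.

```bash
python3 -m crank '[[[-0.04,-0.04,0.16,0.02,-0.01,0.01],[-0.03,-0.03,0.16,0.01,-0.01,0.01],[-0.02,-0.02,0.16,0.01,0,0],[0,0,0,0,0,0]]]'; python3 plan.py c 0 0 30 3
```

```text
clock: 16.82
eef_pos: [569.9, -47.1, 131.1]
tool_rot: [2.651, 0.002, 1.375]
force: [-0.2, -0.2, -2.1]
width: 12.8
now in rim frame [ 0.1 -1.  43.8]
clock 16.82 pos [569.9 -47.1 131.1] rot [1.519e+02 1.000e-01 7.880e+01] F [-0.2 -0.2 -2.1] w 12.8 q [ 0.29  0.6  -0.46  2.28  2.05  0.41 -2.22]
total shift(units) [ 0.035 -0.003  0.461] turn [0.021 0.013 0.006]
row x3 [ 0.012 -0.001  0.154] [0.007 0.004 0.002]
```

```bash
python3 -m crank '[[[0.02,0,0.12,0.01,0.01,0],[0.02,0,0.12,0.01,0,0],[0,0,0.12,0,0,0]]]'; python3 -m crank '[[[0,0,0.08,0,0,0],[0,0,0.08,0,0,0]]]'; python3 plan.py c 0 0 24 3
```

```text
clock: 17.07
eef_pos: [575.4, -47.1, 121.1]
tool_rot: [2.653, 0.001, 1.375]
force: [-0.4, 0.5, -1.1]
width: 12.4
clock: 17.23
eef_pos: [578.0, -47.6, 116.1]
tool_rot: [2.653, 0.001, 1.375]
force: [-1.1, 0.9, -2.0]
width: 12.9
now in rim frame [ 0.1  0.1 26.8]
clock 17.23 pos [578.  -47.6 116.1] rot [152.    0.   78.8] F [-1.1  0.9 -2. ] w 12.9 q [ 0.3   0.65 -0.47  2.27  2.08  0.44 -2.25]
total shift(units) [-0.002 -0.005  0.093] turn [-0.     0.004  0.003]
row x3 [-0.001 -0.002  0.031] [-0.     0.001  0.001]
```

```bash
python3 -m crank '[[[0,0,0.05,0,0,0],[0,0,0.05,0,0,0]]]'; python3 -m crank '[[[0,0,0.05,0,0,0],[0,0,0.05,0,0,0]]]'; python3 plan.py c 0 0 20 3
```

```text
clock: 17.4
eef_pos: [579.3, -47.7, 113.5]
tool_rot: [2.653, 0.001, 1.375]
force: [-8.2, 1.3, 13.1]
width: 12.5
clock: 17.57
eef_pos: [580.0, -47.4, 112.4]
tool_rot: [2.651, 0.001, 1.376]
force: [-9.4, -0.1, 15.7]
width: 13.3
now in rim frame [ 0.1  0.6 22.7]
clock 17.57 pos [580.  -47.4 112.4] rot [1.519e+02 1.000e-01 7.890e+01] F [-9.4 -0.1 15.7] w 13.3 q [ 0.3   0.66 -0.48  2.27  2.1   0.45 -2.26]
total shift(units) [-0.02  -0.003  0.09 ] turn [0.022 0.001 0.018]
row x3 [-0.007 -0.001  0.03 ] [0.007 0.    0.006]
```

```bash
python3 -m crank '[[[-0.01,0,0.07,0,0,0],[-0.01,0,0.07,0,0,0]]]'; python3 -m crank '[[[0,0,0.08,0,0,0],[0,0,0.08,0,0,0]]]'; python3 plan.py c 0 0 20 3
```

```text
clock: 17.73
eef_pos: [580.7, -47.6, 111.1]
tool_rot: [2.648, 0.002, 1.378]
force: [-11.8, 0.4, 17.9]
width: 12.9
clock: 17.9
eef_pos: [581.8, -47.4, 109.4]
tool_rot: [2.645, 0.002, 1.38]
force: [-7.3, -1.4, 10.2]
width: 12.8
now in rim frame [ 0.2  0.9 19.2]
clock 17.9 pos [581.8 -47.4 109.4] rot [1.516e+02 1.000e-01 7.900e+01] F [-7.3 -1.4 10.2] w 12.8 q [ 0.31  0.67 -0.49  2.27  2.12  0.46 -2.27]
total shift(units) [-0.031 -0.007 -0.026] turn [ 0.073 -0.005  0.051]
row x3 [-0.01  -0.002 -0.009] [ 0.024 -0.002  0.017]
```

```bash
python3 -m crank '[[[-0.02,0,0.08,0.03,0,0.02],[-0.01,0,0.08,0.03,0,0.02]]]'; python3 -m crank '[[[0,0,0.08,0.02,0,0.01],[0,0,0.08,0,0,0]]]'; python3 plan.py c 0 0 10 3
```

```text
clock: 18.07
eef_pos: [583.0, -48.7, 106.7]
tool_rot: [2.65, 0.001, 1.376]
force: [-3.4, 0.5, 5.7]
width: 12.3
clock: 18.23
eef_pos: [585.2, -49.3, 103.1]
tool_rot: [2.651, 0.001, 1.375]
force: [4.3, -1.4, -11.4]
width: 13.1
now in rim frame [ 0.6 -0.3 11.9]
clock 18.23 pos [585.2 -49.3 103.1] rot [151.9   0.   78.8] F [  4.3  -1.4 -11.4] w 13.1 q [ 0.31  0.68 -0.48  2.26  2.12  0.46 -2.27]
total shift(units) [ 0.009 -0.019  0.063] turn [0.018 0.002 0.008]
row x3 [ 0.003 -0.006  0.021] [0.006 0.001 0.003]
```

```bash
python3 -m crank '[[[0,0,0.05,0.02,0,0],[0,0,0.05,0,0,0]]]'; python3 -m crank '[[[0,0,0.05,0,0,0],[0,0,0.05,0,0,0]]]'; python3 plan.py c 0 0 10 3
```

```text
clock: 18.4
eef_pos: [585.8, -49.9, 101.6]
tool_rot: [2.652, 0.002, 1.375]
force: [-23.4, 0.6, 41.0]
width: 12.7
clock: 18.57
eef_pos: [585.8, -49.9, 101.7]
tool_rot: [2.649, 0.003, 1.376]
force: [-9.9, 0.4, 17.1]
width: 12.7
now in rim frame [ 0.6 -0.7 10.3]
clock 18.57 pos [585.8 -49.9 101.7] rot [151.8   0.2  78.8] F [-9.9  0.4 17.1] w 12.7 q [ 0.31  0.69 -0.49  2.26  2.12  0.47 -2.27]
total shift(units) [ 0.023 -0.019  0.011] turn [0.04  0.02  0.027]
row x3 [ 0.008 -0.006  0.004] [0.013 0.007 0.009]
```

The lid hit a firm stop at TCP h = 10.3, i.e. underside ≈ 0. Release, retreat and check both ends.

```bash
python3 -m crank '[[[0,0,0,0,0,0],[0,0,0,0,0,0],[0,0,0,0,0,0]]]' 0.3; python3 -m crank '[[[0,0,-0.3,0,0,0],[0,0,-0.7,0,0,0],[0,0,-0.8,0,0,0],[0,0,-0.8,0,0,0],[0,0,-0.8,0,0,0],[-0.8,0,-0.2,0,0,0],[-0.8,0,0,0,0,0],[-0.8,0,0,0,0,0],[-0.8,0,0,0,0,0],[-0.8,0,0,0,0,0]]]'; python3 plan.py c 0 -48 60 6
python3 - <<'E'
from h import *
from fit import caseR
x=np.load('case.npy');C=caseR(x[3]);p=snap('top','lid1');s=snap('scene','lid1s')
q=(world(p)-x[:3])@C
def med(b0,b1,a0=-40,a1=40):
    m=(q[...,0]>a0)&(q[...,0]<a1)&(q[...,1]>b0)&(q[...,1]<b1)&(abs(q[...,2]-8)<15);return m.sum(),round(float(np.median(q[m][:,2])),2) if m.any() else None
for b in ((-62,-56),(-56,-40),(-40,-25),(25,40),(40,56),(56,62)): print(b,med(*b),med(*b,25,45),med(*b,-45,-25))
a=cv2.resize(p['color'][155:275,250:390,::-1],None,fx=3.3,fy=3.3);c=cv2.resize(s['color'][235:325,250:355,::-1],None,fx=4.4,fy=4.4)[:396,:400]
c=cv2.copyMakeBorder(c,0,a.shape[0]-c.shape[0],0,0,0);cv2.imwrite('pics/lid1c.png',np.hstack([a,c])[:, :800])
E
```

```text
clock: 18.82
eef_pos: [586.6, -49.6, 103.0]
tool_rot: [2.646, 0.003, 1.377]
force: [0.2, 0.2, 1.0]
width: 29.9
clock: 19.65
eef_pos: [515.8, -144.2, 206.7]
tool_rot: [2.638, -0.002, 1.408]
force: [0.4, 0.0, -0.4]
width: 30.0
now in rim frame [   5.4 -106.8  126.6]
clock 19.65 pos [ 515.8 -144.2  206.7] rot [ 1.512e+02 -1.000e-01  8.070e+01] F [ 0.4  0.  -0.4] w 30.0 q [ 0.73  0.43 -0.65  2.31  1.73  0.24 -1.64]
total shift(units) [ 1.927 -0.159  2.252] turn [ 0.14  -0.167  0.268]
row x6 [ 0.324 -0.028  0.373] [ 0.023 -0.028  0.045]
(-62, -56) (np.int64(113), 6.13) (np.int64(28), 5.65) (np.int64(26), 5.91)
(-56, -40) (np.int64(300), 6.07) (np.int64(75), 5.89) (np.int64(72), 5.76)
(-40, -25) (np.int64(277), 6.12) (np.int64(68), 5.97) (np.int64(67), 6.11)
(25, 40) (np.int64(276), 5.96) (np.int64(69), 5.86) (np.int64(65), 5.72)
(40, 56) (np.int64(294), 6.23) (np.int64(76), 5.87) (np.int64(72), 6.04)
(56, 62) (np.int64(112), 6.07) (np.int64(30), 5.92) (np.int64(27), 5.42)
```

View pics/lid1c.png

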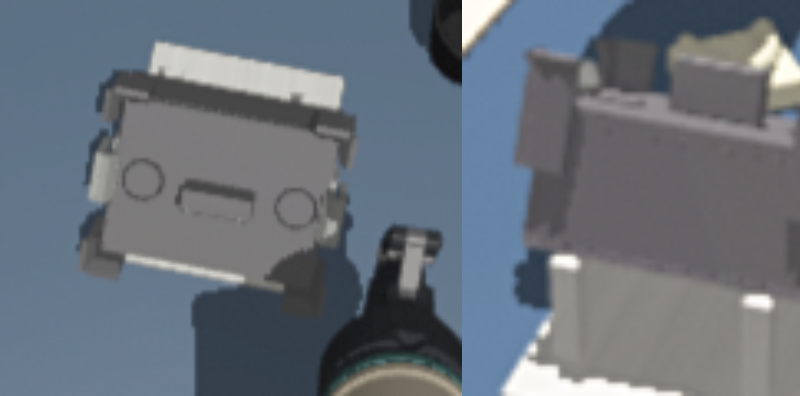

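The lid's top reads 5.4–6.2 mm above the rim everywhere (6 expected), level at both ends. In the picture the clip tongues sit at its ends, left (105,175) and right (330,210). The arm is clear. A quick bystander check, then hand in.

Run:
```python
from h import *
import pickle
a=pickle.load(open('scene0.pkl','rb'));b=ctrl.get_image('scene')
for q in('cup','bottle','jaw'):
    r=ctrl.search_frame(q,b); print(q,[(round(float(k['conf']),2),np.round(k['extent'])) for k in r[:2]])
s=ctrl.read_state();print(s['clock'],s['force'].round(1),np.abs(s['qd']).max().round(3))
print(ctrl.finish_job())
```

```text
cup [(0.61, array([209., 311.,  36.,  53.]))]
bottle [(0.85, array([468., 334.,  26.,  47.]))]
jaw [(0.6, array([315., 251.,  28.,  17.]))]
19.95 [ 0.3 -0.9  0.1] 0.025
the job is handed in; nothing more can be done
None
```

The separator sheet is on the ledges over the jaw, and the lid is pressed home on the case. The job was handed in at about 20 s of the 72 s allowed.

- **Sheet:** I used the middle one of the three, measured at 88 × 119 mm. After release its top read −23.4 mm from the rim, against −23 expected, and it was flat all over. It slid about 3 mm down the slope, within its clearance.
- **Lid:** I pushed it past both clips by its handle in small steps. The push reached about 18–21 N before the clips gave, and about 47 N at the final stop. After release its top read 5.4–6.2 mm above the rim at both ends and in the middle, where 6 is fully home.
- **Clips:** I did not press the thumb spots separately, because the check showed both ends already home. That the noses sprang over the lid is inferred from its height and from the sudden give while pushing. The pictures do not resolve the noses themselves.
- **Bystanders:** The cup and bottle stayed within about 2 pixels of where they started. The loose jaw's position is also unchanged, but its outline read shorter because the lid and case now hide part of it. The arm was clear of everything, with no force beyond sensor noise.
- **Corrections:** The first grip on the sheet's tab closed about 5 mm too high, so I opened and gripped again lower. No check failed.

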